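Straighten a row of donated books and close it up with the bookend

TASK

Tidy the row of five matching books that stands against the wooden crate: push the two books that stick out straight back until their spines are flush with the others, and slide the loose wooden bookend along the table squarely up against the row, so that the books stand snug between it and the crate with no gaps left. Only push with the fingertips, without shoving hard: do not grip, lift or tip the books or the bookend, and leave the other goods on the table where they are.

Things in the scene. Friction and masses are not known exactly. Their poses are not given: they have to be found in the camera images.
- crate: low wooden crate of donated glass, fixed: 260 mm deep along its x, 340 wide along its y, 130 tall (bottles at its far left to 185). Origin: its lower corner on the robot's and the books' side; it reaches from there to +x and +y. The row runs from its side face along its -y and is 160 mm long when snug; spines in line lie level with its front face (x = 0 in its frame).
- book1: one of five identical hardbacks of a set, upright, spine to its own -x (to the robot): 130 mm deep along x, 32 thick along y, 140 tall, about 0.3 kg. Origin: centre of its underside. The five stand in any order, with gaps of about 2 mm; any two of them stick out by 20 to 55 mm to -x.
- book2: one of five identical hardbacks of a set, upright, spine to its own -x (to the robot): 130 mm deep along x, 32 thick along y, 140 tall, about 0.3 kg. Origin: centre of its underside. The five stand in any order, with gaps of about 2 mm; any two of them stick out by 20 to 55 mm to -x.
- book3: one of five identical hardbacks of a set, upright, spine to its own -x (to the robot): 130 mm deep along x, 32 thick along y, 140 tall, about 0.3 kg. Origin: centre of its underside. The five stand in any order, with gaps of about 2 mm; any two of them stick out by 20 to 55 mm to -x.
- book4: one of five identical hardbacks of a set, upright, spine to its own -x (to the robot): 130 mm deep along x, 32 thick along y, 140 tall, about 0.3 kg. Origin: centre of its underside. The five stand in any order, with gaps of about 2 mm; any two of them stick out by 20 to 55 mm to -x.
- book5: one of five identical hardbacks of a set, upright, spine to its own -x (to the robot): 130 mm deep along x, 32 thick along y, 140 tall, about 0.3 kg. Origin: centre of its underside. The five stand in any order, with gaps of about 2 mm; any two of them stick out by 20 to 55 mm to -x.
- bookend: loose L-shaped wooden bookend, 0.6 kg, weighted foot, 45 to 120 mm off the row's free end, a little askew. Upright board 120 mm wide (x), 20 thick, 105 tall; its foot, 22 thick, runs from the board's outer face (y = -20 mm) away from the books to y = -105 mm. Origin: bottom middle of the inner face, which meets the books; its +y points to them. It slides with 2 to 3 N, with the row 5 to 8 N.
- mug: white mug, 80 mm across (handle to its +y), 95 mm tall, in front of the crate; origin at the centre of its underside. To be left alone.
- taperoll: roll of packing tape lying flat, 100 mm across, 48 mm tall, in front of the crate beside the row; origin at the centre of its underside. To be left alone.
- candlestick: brass candlestick, 72 mm foot, 150 mm tall, behind the row; origin at the centre of its underside. To be left alone.
- jar: lidded glass jar, 66 mm across, 100 mm tall, behind the row; origin at the centre of its underside. To be left alone.
- vase: small terracotta vase, 68 mm across, 130 mm tall, behind the bookend; origin at the centre of its underside. To be left alone.
- tin: plain metal can, 68 mm across, 95 mm tall, in front of the bookend; origin at the centre of its underside. To be left alone.
There are look-alikes about, which are no part of the job. Leave any red or yellow look-alike of the book2 alone.

How it is judged:
By the outcome, as a careful person would: the job done as asked, in the order asked, and still so for the second after the job is handed in, with the robot touching nothing.
It also fails if it takes over 70 s, if anything falls off the work surface, if the arm or the gripper's body presses on something with over 40 N, if the wrist force passes 120 N, or if a joint passes its speed limit or range.

ROBOT

A 6-joint arm with a two-finger parallel gripper is mounted at the origin on the work surface. World frame = base frame: x ahead of the robot, y to its left, z up, the work surface at z = 0. Lengths are in mm, angles in rad, forces in N, time in s.
With the tool pointing down it reaches from about 300 to 775 mm from the base axis. Payload 14.6 kg.
Tool frame: the origin (TCP) lies at the very end of the fingers, on their centre line; the grasp point (between the pads) lies 19 mm behind it; z points along the fingers, y is the line along which they close (so a half turn about z gives the same grasp; the last joint's range is limited). The gripper opens to 94 mm and grips with 3 to 60 N. Pads are 16 mm wide; open, the fingers measure 119 mm over their backs; the gripper's body (75 mm by 177 mm) begins 78 mm behind the grasp point.
Start: joints at [-1.395, 0.3, 1.521, -0, 1.321, -0.067], TCP at [132.225, -533.859, 205.446] pointing down, gripper open.
Joint ranges: [-3.03, 3.03], [-0.79, 2.21], [0.23, 2.52], [-1.04, 4.18], [0, 3.07], [-2.55, 2.55]. Speed limits (rad/s): [2.22, 2.22, 2.57, 3.14, 3.14, 3.14].

INTERFACE

Orientations are given as [roll, pitch, yaw] about the fixed x, y, z axes, in that order (R = Rz(yaw) Ry(pitch) Rx(roll)).
In Python, from cell import manip, optics gives the robot as it stands.
- The arm moves only by the shell command python3 -m crank 'ROWS' [FORCE]. ROWS is JSON, a list of rows, each a list of 7 numbers: the opening in per cent of the stroke, from 0 (shut) to 100 (fully open), then the shift along the tool's x, y, z in mm, then the turn, a rotation vector about the tool's x, y, z in rad. A call has 1 to 10 rows; each row is the pose to reach, as a shift and turn from the pose commanded when the call began, along the tool's axes at that moment; what a row does not reach only later rows make up. A row lasts 1/10 s, in which the tool goes at most 50 mm and 8.59 degrees, less where a joint would pass 70% of its speed; a pose out of reach is approached as far as the arm can. A call with a gripper value outside its range is refused whole. The fingers move at their own pace and stop on an object; FORCE is the grip in N (left out, the last holds). Time passes only in rows, so rows that repeat a pose let the fingers close. It gives the time, the measured TCP pose, the force, the opening and the grip force at its end, in the units of the state.
- manip.read_state(): the state, without advancing time (a new reading comes with each control period).
- optics.camera(name): name is "side" or "top"; returns (picture, depth): 480x640x3 uint8, red, green, blue; 480x640 float32, mm along the optical axis (not along the pixel's ray), 0 where there is no reading.
- optics.calibration(name): a dict with "camera_matrix" (3x3 intrinsics, pixels), "R" (3x3) and "t" (3): a world point X has camera coordinates R X + t. Camera axes: x right, y down, z forward; pixel columns grow to the right and rows downward; lengths in mm; the calibration is good to about 2 mm. A picture is of the moment at which its call begins. calibration takes no time and is no camera call.
- manip.sign_off(): hands the job in; it is judged then, once.
The state is a dict: "clock": time; "joints": joint angles; "qd": joint speeds; "effort": joint torques, N m; "eef_pos": TCP position; "eef_rot": TCP orientation; "wrist_force": force on the tool from outside, world axes, zero at the start; "moment": the same for the moment, N m; "finger_gap": finger opening in mm; "finger_force": force on a finger pad.
Only numpy, scipy, OpenCV 4.12 (cv2) and the standard library are available. Lean on these libraries where they do the work, as an engineer would, in place of code of your own. Each camera call takes 0.05 s, during which the arm holds its last target. There are 200 camera calls.

## Working session

There is one attempt and no reset: what is moved stays moved. The work goes in short steps, Python scripts to look and compute and a shell command to move; the robot and the scene stay as the last step left them, time stands still between calls to the robot, and variables do not carry over. Pictures are saved under pics/ and viewed, at most 10 in all, crops included, and the job is handed in when it is done.

```bash
ls; mkdir -p pics; cat > h.py <<'E'
import numpy as np,cv2
from cell import manip,optics
def get(n):
    p,d=optics.camera(n);c=optics.calibration(n)
    return p,d,np.array(c["camera_matrix"]),np.array(c["R"]),np.array(c["t"]).ravel()
def cloud(d,K,R,t):
    v,u=np.mgrid[:480,:640]
    pc=np.stack([(u-K[0,2])/K[0,0]*d,(v-K[1,2])/K[1,1]*d,d],-1)
    w=(pc-t)@R; w[d==0]=np.nan
    return w
E
python3 - <<'E'
from h import *
for n in("top","side"):
    p,d,K,R,t=get(n); cv2.imwrite(f"pics/{n}0.png",p[...,::-1]); np.savez(f"{n}0.npz",p=p,d=d)
    print(n,K.tolist(),(-R.T@t).round(),R.round(2).tolist(),(d>0).mean())
print(manip.read_state())
E
```

```text
pics
top [[538.9580754196058, 0.0, 324.7712104852746], [0.0, 538.9580754196058, 235.38285088505853], [0.0, 0.0, 1.0]] [ 366.  -27. 1127.] [[-0.0, -1.0, -0.0], [-0.99, 0.0, -0.12], [0.12, 0.0, -0.99]] 0.9959375
side [[553.3731868231457, 0.0, 310.1483818383049], [0.0, 553.3731868231457, 245.91698402333188], [0.0, 0.0, 1.0]] [ 711.  600. 1171.] [[-0.94, 0.33, -0.01], [0.29, 0.82, -0.5], [-0.16, -0.47, -0.87]] 0.9959212239583334
{'clock': 0.1, 'joints': array([-1.39460379e+00,  3.00414923e-01,  1.52147038e+00, -2.41704393e-05,
        1.32068502e+00, -6.66188953e-02]), 'qd': array([-0.00156904, -0.00221898, -0.00247502,  0.00135265,  0.00099314,
       -0.00036301]), 'effort': array([ 1.43075267e-03, -5.32644868e+01, -3.53282547e+01,  7.09775719e-02,
        2.35256605e-02, -6.75012507e-05]), 'eef_pos': array([ 132.18153848, -533.66168603,  204.96397037]), 'eef_rot': array([-3.14061559e+00, -4.17224760e-05,  2.42817410e-01]), 'wrist_force': array([0.69456098, 0.5165968 , 0.31077316]), 'moment': array([ 0.02907537, -0.0074412 ,  0.02354101]), 'finger_force': 0.0, 'finger_gap': 94.21294041511551}
```

View pics/top0.png

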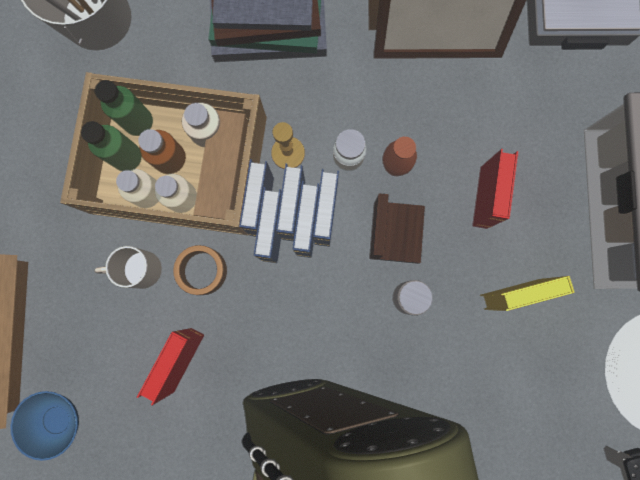

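View pics/side0.png

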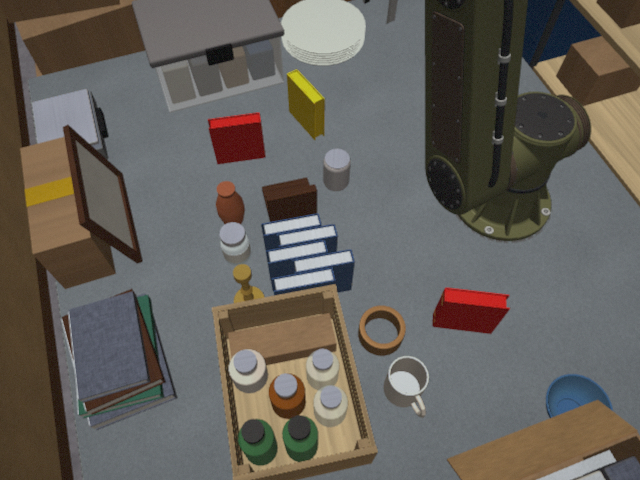

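Top view: the five blue books with white page tops are at (255,195), (267,224), (290,200), (306,217) and (327,205). The 2nd and 4th from the crate stick out. The bookend is at (400,228), the tin at (414,297), the vase at (400,155), the tape at (200,270) and the mug at (127,267). Look-alikes to leave: red books at (500,188) and (172,365), yellow at (537,293).

```bash
python3 - <<'E'
from h import *
S=np.load("top0.npz");p,d=S["p"],S["d"]
c=optics.calibration("top");K,R,t=[np.array(c[k]) for k in("camera_matrix","R","t")];t=t.ravel()
W=cloud(d,K,R,t)
def on(uv,z):
    r=np.c_[(uv[:,0]-K[0,2])/K[0,0],(uv[:,1]-K[1,2])/K[1,1],np.ones(len(uv))]@R
    o=-R.T@t; return o[:2]+r[:,:2]*((z-o[2])/r[:,2])[:,None]
def rect(m,z,name):
    cs,_=cv2.findContours(m.astype(np.uint8),cv2.RETR_EXTERNAL,cv2.CHAIN_APPROX_NONE)
    for q in cs:
        if cv2.contourArea(q)<80: continue
        q=q.reshape(-1,2).astype(float)
        w=on(q,z).astype(np.float32); r=cv2.minAreaRect(w); b=cv2.boxPoints(r)
        print(name,q.mean(0).round(),np.round(r[0],1),np.round(r[1],1),round(r[2],1),b.round().tolist())
u=np.arange(640)[None];v=np.arange(480)[:,None]
roi=(u>235)&(u<345)&(v>155)&(v<265)
hs=cv2.cvtColor(p,cv2.COLOR_RGB2HSV)
rect(roi&(hs[...,1]<50)&(hs[...,2]>150),139,"page")
rect(roi&(abs(W[...,2]-140)<6),140,"rowtop")
print("book z",np.nanmedian(W[...,2][roi&(hs[...,2]>150)&(hs[...,1]<50)]))
be=(u>365)&(u<430)&(v>185)&(v<268)
rect(be&(abs(W[...,2]-105)<8),105,"board"); rect(be&(abs(W[...,2]-22)<6),22,"foot")
cr=(u>60)&(u<270)&(v>70)&(v<240)
rect(cr&(abs(W[...,2]-130)<7),130,"crate")
for n,a,b,z in(("tin",414,297,95),("vase",400,155,130),("tape",200,270,48),("mug",127,267,95),("jar",350,143,100),("cand",285,145,150),("yel",537,293,100)):
    rect((abs(u-a)<45)&(abs(v-b)<40)&(W[...,2]>z-12)&(W[...,2]<z+8),z,n)
E
```

```text
page [267. 223.] [510.2  83.7] [ 26.6 120.2] 82.1 [[449.0, 79.0], [568.0, 62.0], [572.0, 89.0], [452.0, 105.0]]
page [305. 217.] [521.2  12.2] [ 26.9 120.3] 82.1 [[460.0, 7.0], [579.0, -9.0], [583.0, 17.0], [463.0, 34.0]]
page [326. 204.] [544.7 -25.2] [ 27.1 120.2] 82.5 [[483.0, -31.0], [602.0, -47.0], [606.0, -20.0], [487.0, -4.0]]
page [289. 199.] [555.   43.2] [ 26.9 119.5] 82.2 [[494.0, 38.0], [612.0, 22.0], [616.0, 48.0], [498.0, 65.0]]
page [253. 194.] [563.3 110.6] [ 26.5 119.5] 81.7 [[502.0, 106.0], [621.0, 89.0], [624.0, 115.0], [506.0, 132.0]]
rowtop [315. 210.] [532.9  -6.1] [ 66.1 157.4] 82.2 [[450.0, -28.0], [606.0, -50.0], [615.0, 16.0], [459.0, 37.0]]
rowtop [269. 203.] [535.6  80.5] [101.1 180.3] 82.0 [[439.0, 43.0], [618.0, 18.0], [632.0, 118.0], [453.0, 143.0]]
book z 137.16530146501995
board [380. 224.] [ 510.8 -129.7] [ 20.6 120.3] 84.3 [[450.0, -134.0], [570.0, -146.0], [572.0, -125.0], [452.0, -114.0]]
foot [403. 233.] [ 505.7 -183.2] [ 82.8 120.2] 84.5 [[442.0, -219.0], [562.0, -230.0], [570.0, -148.0], [450.0, -136.0]]
crate [266. 206.] [544.2  88.4] [53.3 15
[... 170 characters left out ...]
49.0, 475.0]]
tin [414. 297.] [ 372.2 -192.8] [64.6 64.3] 88.9 [[339.0, -224.0], [404.0, -226.0], [405.0, -161.0], [341.0, -160.0]]
vase [404. 147.] [ 655.1 -174.5] [40.5 41.5] 45.0 [[626.0, -174.0], [655.0, -204.0], [684.0, -175.0], [655.0, -146.0]]
tape [198. 270.] [428.7 230.8] [100.4  98.1] 89.8 [[379.0, 181.0], [478.0, 180.0], [478.0, 281.0], [380.0, 281.0]]
mug [126. 267.] [431.5 356.4] [83.4 78.4] 71.6 [[381.0, 329.0], [456.0, 304.0], [482.0, 384.0], [408.0, 408.0]]
jar [350. 144.] [670.3 -73.4] [54.9 60.4] 89.7 [[640.0, -101.0], [700.0, -101.0], [701.0, -46.0], [640.0, -46.0]]
cand [282. 132.] [678.4  55.6] [39.  36.7] 18.8 [[654.0, 67.0], [666.0, 32.0], [703.0, 44.0], [691.0, 79.0]]
```

```bash
python3 - <<'E'
import cv2
a=cv2.imread("pics/top0.png")[150:310,230:440]
cv2.imwrite("pics/crop1.png",cv2.resize(a,None,fx=3.6,fy=3.6,interpolation=cv2.INTER_CUBIC))
E
```

```text
(no output)
```

View pics/crop1.png

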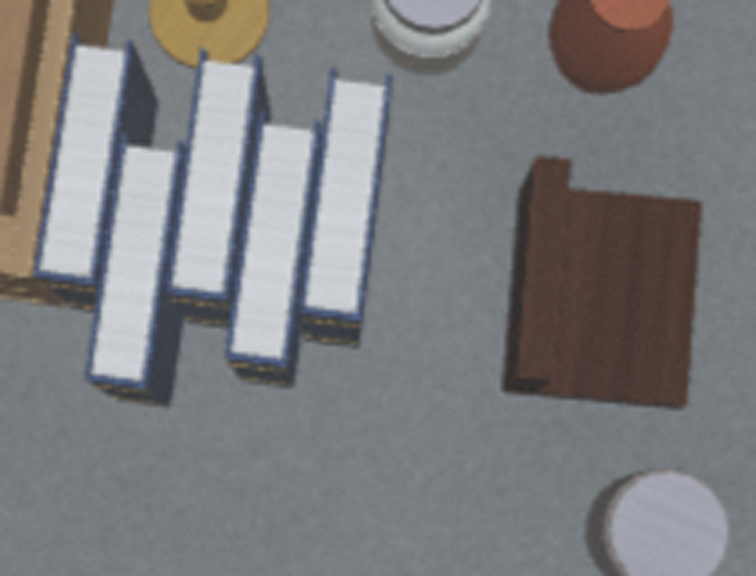

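The crop confirms the choice. The row is five books at yaw -8.1°, and books 2 and 4 from the crate stick out by about 49 and 29 mm. The bookend is about 2° askew and 82 mm off the row. Sizes match the description.

```bash
cat >> h.py <<'E'
from scipy.spatial.transform import Rotation as Ro
TH=-0.142; EX=np.array([np.cos(TH),np.sin(TH)]);EY=np.array([-np.sin(TH),np.cos(TH)])
def rel(s,e,z,yaw,tilt=0):
    st=manip.read_state(); R0=Ro.from_euler("xyz",st["eef_rot"])
    R1=Ro.from_euler("xyz",[np.pi,0,yaw])*Ro.from_rotvec([0,tilt,0])
    T=np.r_[s*EX+e*EY,z]
    print("target",T.round(1),"shift",R0.inv().apply(T-st["eef_pos"]).round(1),"turn",(R0.inv()*R1).as_rotvec().round(4))
def now():
    st=manip.read_state();P=st["eef_pos"]
    print("t",round(st["clock"],2),"s,e,z",round(P[:2]@EX,1),round(P[:2]@EY,1),round(P[2],1),"rot",st["eef_rot"].round(3),"F(ex,ey,z)",round(st["wrist_force"][:2]@EX,1),round(st["wrist_force"][:2]@EY,1),round(st["wrist_force"][2],1),"gap",round(st["finger_gap"],1))
E
python3 -c "
from h import *
rel(393,153.8,205,TH,.25)"
```

```text
target [410.8  96.6 205. ] shift [ 4.220e+02 -5.448e+02  5.000e-01] turn [-0.0491  0.247   0.3827]
```

```bash
python3 -m crank '[[0,422,-545,0,-0.049,0.247,0.383],[0,422,-545,0,-0.049,0.247,0.383],[0,422,-545,0,-0.049,0.247,0.383],[0,422,-545,0,-0.049,0.247,0.383],[0,422,-545,0,-0.049,0.247,0.383],[0,422,-545,0,-0.049,0.247,0.383],[0,422,-545,0,-0.049,0.247,0.383],[0,422,-545,0,-0.049,0.247,0.383],[0,422,-545,0,-0.049,0.247,0.383],[0,422,-545,0,-0.049,0.247,0.383]]'; python3 -c "
from h import *
now();rel(393,153.8,205,TH,.25)"
```

```text
clock: 1.1
eef_pos: [328.7, -90.1, 205.6]
eef_rot: [3.14, -0.251, -0.142]
wrist_force: [1.1, -1.2, -0.1]
finger_gap: 17.4
finger_force: 0.0
t 1.1 s,e,z 338.1 -42.7 205.6 rot [ 3.14  -0.251 -0.142] F(ex,ey,z) 1.3 -1.1 -0.1 gap 17.4
target [410.8  96.6 205. ] shift [  53.  -196.5   14. ] turn [ 0.0012 -0.0009 -0.0002]
```

```bash
python3 -m crank '[[0,53,-196,14,0,0,0],[0,53,-196,14,0,0,0],[0,53,-196,14,0,0,0],[0,53,-196,14,0,0,0],[0,53,-196,14,0,0,0],[0,15,-196,164,0,0,0],[0,15,-196,164,0,0,0],[0,15,-196,164,0,0,0],[0,15,-196,164,0,0,0],[0,15,-196,164,0,0,0]]'; python3 -c "
from h import *
now();rel(418,153.8,50,TH,.25);rel(470,153.8,50,TH,.25)"
```

```text
clock: 2.1
eef_pos: [410.6, 94.1, 50.2]
eef_rot: [3.14, -0.248, -0.142]
wrist_force: [0.5, -0.1, 0.6]
finger_gap: 0.9
finger_force: 0.0
t 2.1 s,e,z 393.2 151.2 50.2 rot [ 3.14  -0.248 -0.142] F(ex,ey,z) 0.5 -0.0 0.6 gap 0.9
target [435.6  93.1  50. ] shift [24.  -2.6  6.3] turn [ 0.0017  0.0023 -0.0001]
target [487.   85.7  50. ] shift [74.4 -2.6 19. ] turn [ 0.0017  0.0023 -0.0001]
```

```bash
python3 -m crank '[[0,10,-2.6,3,0,0,0],[0,21,-2.6,5.5,0,0,0],[0,24,-2.6,6.3,0,0,0],[0,26,-2.6,6.8,0,0,0],[0,28,-2.6,7.3,0,0,0],[0,30,-2.6,7.8,0,0,0],[0,31,-2.6,8,0,0,0]]'; python3 -c "
from h import *
now()
p,d,K,R,t=get('side'); a=p[180:360,200:460]; cv2.imwrite('pics/s1.png',cv2.resize(a[...,::-1],None,fx=3,fy=3))"
```

```text
clock: 2.8
eef_pos: [442.8, 92.2, 49.9]
eef_rot: [3.141, -0.249, -0.142]
wrist_force: [-2.8, 0.5, 2.3]
finger_gap: 0.3
finger_force: 1.2
t 2.8 s,e,z 425.3 153.9 49.9 rot [ 3.141 -0.249 -0.142] F(ex,ey,z) -2.8 0.1 2.3 gap 0.3
```

View pics/s1.png

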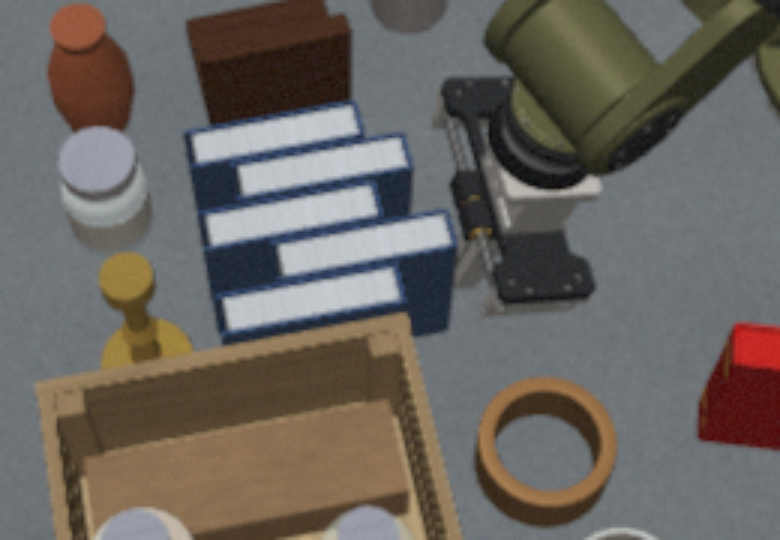

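Contact: the fingertips are on the middle of the protruding spine, at crop (460,265). Now pushing slowly.

```bash
python3 -m crank '[[0,4,0,1,0,0,0],[0,8,0,2,0,0,0],[0,13,0,3.3,0,0,0],[0,18,0,4.6,0,0,0],[0,23,0,5.9,0,0,0],[0,28,0,7.1,0,0,0],[0,33,0,8.4,0,0,0],[0,37,0,9.4,0,0,0],[0,40,0,10.2,0,0,0],[0,40,0,10.2,0,0,0]]'; cat >> h.py <<'E'
def rows(z=139):
    p,d,K,R,t=get("top");hs=cv2.cvtColor(p,cv2.COLOR_RGB2HSV)
    m=((hs[...,1]<50)&(hs[...,2]>150)).astype(np.uint8);m[:155]=0;m[265:]=0;m[:,:235]=0;m[:,345:]=0
    for q in cv2.findContours(m,cv2.RETR_EXTERNAL,cv2.CHAIN_APPROX_NONE)[0]:
        if cv2.contourArea(q)<80: continue
        q=q.reshape(-1,2);r=np.c_[(q[:,0]-K[0,2])/K[0,0],(q[:,1]-K[1,2])/K[1,1],np.ones(len(q))]@R
        o=-R.T@t;w=o[:2]+r[:,:2]*((z-o[2])/r[:,2])[:,None]
        b=cv2.minAreaRect(w.astype(np.float32)); c=np.array(b[0]);print("page s,e",(c@EX).round(1),(c@EY).round(1),np.round(b[1],1),round(b[2],1), "near/far s",np.percentile(w@EX,3).round(1),np.percentile(w@EX,97).round(1))
    return p
E
python3 -c "
from h import *
now();rows()"
```

```text
clock: 3.85
eef_pos: [484.1, 86.3, 49.9]
eef_rot: [3.141, -0.25, -0.142]
wrist_force: [-0.3, -0.4, -0.9]
finger_gap: 0.6
finger_force: 0.0
t 3.85 s,e,z 467.0 153.9 49.9 rot [ 3.141 -0.25  -0.142] F(ex,ey,z) -0.2 -0.5 -0.9 gap 0.6
page s,e 522.3 85.7 [ 27.2 104.9] 82.1 near/far s 472.4 574.1
page s,e 542.7 52.1 [ 27.1 120.7] 82.5 near/far s 483.1 602.5
page s,e 543.6 121.1 [ 27.2 120.2] 82.4 near/far s 484.1 602.5
page s,e 539.6 156.0 [ 26.9 120.4] 82.8 near/far s 480.0 599.0
page s,e 542.0 189.1 [ 26.8 120. ] 81.5 near/far s 482.6 601.3
```

```bash
python3 -m crank '[[0,1,0,0.3,0,0,0],[0,2,0,0.5,0,0,0],[0,3,0,0.8,0,0,0],[0,3,0,0.8,0,0,0],[0,-20,0,-5.1,0,0,0],[0,-50,0,-13,0,0,0],[0,-50,0,-13,0,0,0]]'; python3 -c "
from h import *
now();rows();rel(425,85,50,TH,.25);rel(470,85,50,TH,.25)"
```

```text
clock: 4.6
eef_pos: [430.1, 93.9, 49.8]
eef_rot: [3.14, -0.248, -0.141]
wrist_force: [1.0, -1.1, 0.2]
finger_gap: 0.5
finger_force: 0.0
t 4.6 s,e,z 412.5 153.8 49.8 rot [ 3.14  -0.248 -0.141] F(ex,ey,z) 1.2 -0.9 0.2 gap 0.5
page s,e 514.2 85.7 [ 27.2 120.9] 82.1 near/far s 454.3 573.7
page s,e 542.8 52.0 [ 27.3 120.7] 82.4 near/far s 483.0 602.5
page s,e 543.3 121.1 [ 27.2 119.5] 82.4 near/far s 484.1 602.4
page s,e 542.1 156.0 [ 27.1 120.7] 83.2 near/far s 482.5 601.6
page s,e 542.0 189.1 [ 26.8 120. ] 81.5 near/far s 482.6 601.3
target [432.8  24.   50. ] shift [10.1 69.1  3.1] turn [ 0.0006 -0.0002  0.0006]
target [477.3  17.6  50. ] shift [53.7 69.1 14.2] turn [ 0.0006 -0.0002  0.0006]
```

```bash
python3 -m crank '[[0,0,35,0,0,0,0],[0,0,69,0,0,0,0],[0,0,69,0,0,0,0],[0,10,69,3,0,0,0],[0,18,69,5,0,0,0],[0,22,69,6,0,0,0],[0,25,69,6.8,0,0,0],[0,28,69,7.5,0,0,0],[0,28,69,7.5,0,0,0]]'; python3 -c "
from h import *
now();rel(467.5,85.3,50,TH,.25);rel(470.5,85.3,50,TH,.25)"
```

```text
clock: 5.55
eef_pos: [451.6, 21.5, 49.7]
eef_rot: [3.141, -0.249, -0.142]
wrist_force: [-0.8, 0.3, -0.9]
finger_gap: 0.5
finger_force: 0.1
t 5.55 s,e,z 444.0 85.2 49.7 rot [ 3.141 -0.249 -0.142] F(ex,ey,z) -0.9 0.2 -0.9 gap 0.5
target [474.9  18.3  50. ] shift [22.8 -0.1  5.5] turn [0.0008 0.0007 0.0003]
target [477.8  17.9  50. ] shift [25.8 -0.1  6.3] turn [0.0008 0.0007 0.0003]
```

```bash
python3 -m crank '[[0,4,0,1,0,0,0],[0,8,0,2,0,0,0],[0,12,0,3,0,0,0],[0,16,0,4,0,0,0],[0,20,0,5,0,0,0],[0,22.5,0,5.7,0,0,0],[0,24.5,0,6.2,0,0,0],[0,24.5,0,6.2,0,0,0]]'; python3 -c "
from h import *
now();rows()"
```

```text
clock: 6.35
eef_pos: [476.7, 17.6, 50.0]
eef_rot: [3.141, -0.25, -0.142]
wrist_force: [-1.0, 0.0, -0.2]
finger_gap: 0.5
finger_force: 0.1
t 6.35 s,e,z 469.4 84.9 50.0 rot [ 3.141 -0.25  -0.142] F(ex,ey,z) -1.0 -0.1 -0.2 gap 0.5
page s,e 542.7 52.1 [ 27.1 120.7] 82.5 near/far s 483.0 602.5
page s,e 542.2 85.8 [ 27.3 121. ] 82.7 near/far s 482.3 601.9
page s,e 543.6 121.0 [ 27.4 120.2] 82.4 near/far s 484.1 602.5
page s,e 542.1 155.9 [ 27.1 120.7] 83.0 near/far s 482.5 601.6
page s,e 542.0 189.1 [ 26.8 120. ] 81.5 near/far s 482.6 601.3
```

Spines are flush within about 1.5 mm. Next I retract, lift and go round to the bookend.

```bash
python3 -m crank '[[0,-20,0,-5,0,0,0],[0,-45,0,-11.5,0,0,0],[0,-33,0,-60,0,0,0],[0,-20,0,-108,0,0,0],[0,-8,0,-157,0,0,0],[0,-8,0,-157,0,0,0],[0,-8,0,-157,0,0,0]]'; python3 -c "
from h import *
now();rel(525,-190,205,TH+np.pi/2)"
```

```text
clock: 7.1
eef_pos: [430.7, 24.4, 200.9]
eef_rot: [3.141, -0.252, -0.142]
wrist_force: [-0.7, -1.0, -0.3]
finger_gap: 0.7
finger_force: 0.0
t 7.1 s,e,z 422.9 85.1 200.9 rot [ 3.141 -0.252 -0.142] F(ex,ey,z) -0.5 -1.1 -0.3 gap 0.7
target [ 492.8 -262.4  205. ] shift [ 99.9 275.1  21.7] turn [ 0.1984 -0.1975 -1.562 ]
```

```bash
python3 -m crank '[[0,100,275,22,0.198,-0.198,-1.562],[0,100,275,22,0.198,-0.198,-1.562],[0,100,275,22,0.198,-0.198,-1.562],[85,100,275,22,0.198,-0.198,-1.562],[85,100,275,22,0.198,-0.198,-1.562],[85,100,275,22,0.198,-0.198,-1.562],[85,100,275,22,0.198,-0.198,-1.562],[85,100,275,22,0.198,-0.198,-1.562],[85,100,275,22,0.198,-0.198,-1.562],[85,100,275,22,0.198,-0.198,-1.562]]';python3 -m crank '[[85,0,0,0,0,0,0]]'; python3 -c "
from h import *
now();rel(525,-190,12,TH+np.pi/2)"
```

```text
clock: 8.1
eef_pos: [492.1, -262.5, 201.2]
eef_rot: [3.121, -0.031, 1.192]
wrist_force: [-1.1, -0.6, 0.5]
finger_gap: 53.3
finger_force: 0.0
clock: 8.2
eef_pos: [492.5, -262.0, 201.6]
eef_rot: [3.12, -0.032, 1.189]
wrist_force: [-0.2, 0.8, -0.5]
finger_gap: 61.1
finger_force: 0.0
t 8.2 s,e,z 524.6 -189.7 201.6 rot [ 3.12  -0.032  1.189] F(ex,ey,z) -0.3 0.8 -0.5 gap 61.1
target [ 492.8 -262.4   12. ] shift [ -6.2  -3.6 189.5] turn [ 0.0249 -0.0289 -0.2397]
```

```bash
python3 -m crank '[[85,0,0,0,0.0249,-0.0289,-0.24],[85,0,0,0,0.0249,-0.0289,-0.24],[85,-1,-1,40,0.0249,-0.0289,-0.24],[85,-3,-2,88,0.0249,-0.0289,-0.24],[85,-5,-3,136,0.0249,-0.0289,-0.24],[85,-6,-3.6,170,0.0249,-0.0289,-0.24],[85,-6.2,-3.6,188,0.0249,-0.0289,-0.24],[85,-6.2,-3.6,188,0.0249,-0.0289,-0.24],[85,-6.2,-3.6,188,0.0249,-0.0289,-0.24]]'; python3 -c "
from h import *
now();rel(525,-165,12,TH+np.pi/2)
p,d,K,R,t=get('top'); a=p[130:330,230:480]; cv2.imwrite('pics/t2.png',cv2.resize(a[...,::-1],None,fx=3,fy=3))"
```

```text
clock: 9.1
eef_pos: [493.4, -262.9, 15.6]
eef_rot: [3.139, 0.001, 1.424]
wrist_force: [-0.8, 0.5, -0.3]
finger_gap: 80.1
finger_force: 0.0
t 9.1 s,e,z 525.6 -190.4 15.6 rot [3.139e+00 1.000e-03 1.424e+00] F(ex,ey,z) -0.8 0.4 -0.3 gap 80.1
target [ 496.4 -237.6   12. ] shift [25.4 -0.7  3.6] turn [ 0.0028  0.0005 -0.005 ]
```

View pics/t2.png

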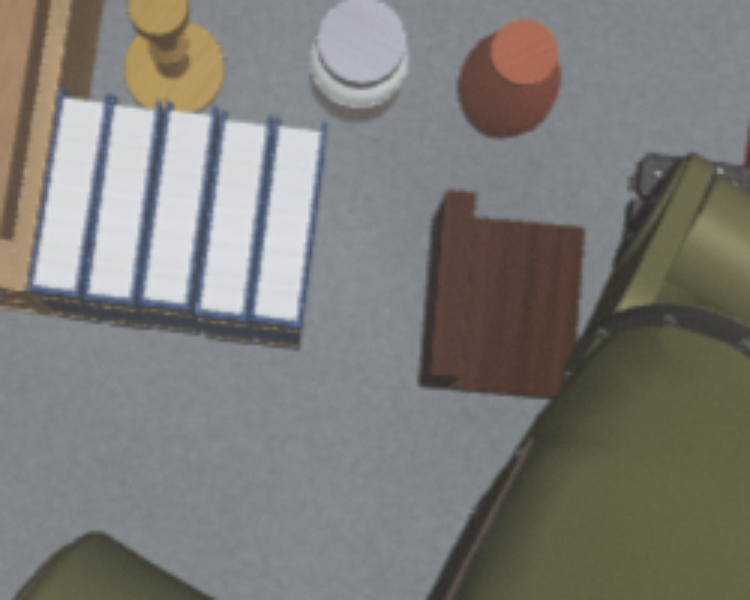

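The books are flush. The bookend, at crop (505,295), is untouched and clear of the gripper. Moving to contact.

```bash
python3 -m crank '[[85,10,-0.7,4,0.003,0,-0.008],[85,20,-0.7,4,0.003,0,-0.008],[85,26,-0.7,4,0.003,0,-0.008],[85,29,-0.7,4,0.003,0,-0.008],[85,32,-0.7,4,0.003,0,-0.008],[85,35,-0.7,4,0.003,0,-0.008],[85,38,-0.7,4,0.003,0,-0.008],[85,41,-0.7,4,0.003,0,-0.008],[85,44,-0.7,4,0.003,0,-0.008],[85,47,-0.7,4,0.003,0,-0.008]]'; cat >> h.py <<'E'
def board():
    p,d,K,R,t=get("top");W=cloud(d,K,R,t);hs=cv2.cvtColor(p,cv2.COLOR_RGB2HSV).astype(int)
    u=np.arange(640)[None];v=np.arange(480)[:,None]
    m=(u>335)&(u<430)&(v>180)&(v<268)&(abs(W[...,2]-105)<8)&(p[...,0]>p[...,1].astype(int)+8)&(hs[...,2]<130)
    q=max(cv2.findContours(m.astype(np.uint8),cv2.RETR_EXTERNAL,cv2.CHAIN_APPROX_NONE)[0],key=cv2.contourArea).reshape(-1,2)
    r=np.c_[(q[:,0]-K[0,2])/K[0,0],(q[:,1]-K[1,2])/K[1,1],np.ones(len(q))]@R
    o=-R.T@t;w=o[:2]+r[:,:2]*((105-o[2])/r[:,2])[:,None];b=cv2.minAreaRect(w.astype(np.float32));c=np.array(b[0])
    print("board s,e",(c@EX).round(1),(c@EY).round(1),np.round(b[1],1),round(b[2],1))
E
python3 -c "
from h import *
now();board()"
```

```text
clock: 10.15
eef_pos: [499.9, -216.5, 11.8]
eef_rot: [3.141, 0.001, 1.434]
wrist_force: [-0.8, -4.8, 3.1]
finger_gap: 79.9
finger_force: 2.6
t 10.15 s,e,z 525.5 -143.6 11.8 rot [3.141e+00 1.000e-03 1.434e+00] F(ex,ey,z) -0.1 -4.9 3.1 gap 79.9
board s,e 528.5 -39.2 [ 20.  119.7] 82.1
```

The bookend has squared itself on the two fingertips (82.1°, same as the row). Pushing on towards the row.

```bash
python3 -m crank '[[85,5,0,0,0,0,0],[85,11,0,0,0,0,0],[85,17,0,0,0,0,0],[85,23,0,0,0,0,0],[85,29,0,0,0,0,0],[85,35,0,0,0,0,0],[85,41,0,0,0,0,0],[85,47,0,0,0,0,0],[85,52,0,0,0,0,0],[85,55,0,0,0,0,0]]'; python3 -c "
from h import *
now();board();rows()"
```

```text
clock: 11.2
eef_pos: [507.3, -161.8, 11.7]
eef_rot: [3.141, 0.001, 1.434]
wrist_force: [-0.5, -5.4, 3.0]
finger_gap: 80.2
finger_force: 2.8
t 11.2 s,e,z 525.1 -88.4 11.7 rot [3.141e+00 1.000e-03 1.434e+00] F(ex,ey,z) 0.3 -5.4 3.0 gap 80.2
board s,e 528.1 15.5 [ 19.2 119.3] 82.2
page s,e 543.1 51.9 [ 27.4 121.4] 82.4 near/far s 482.9 602.9
page s,e 542.3 85.8 [ 27.3 121.2] 82.7 near/far s 482.2 602.0
page s,e 544.0 121.1 [ 27.4 121.4] 82.4 near/far s 484.0 602.5
page s,e 542.2 155.8 [ 27.2 120.9] 83.0 near/far s 482.4 601.8
page s,e 542.3 189.1 [ 27.2 120.6] 81.8 near/far s 482.5 601.6
```

```bash
python3 -m crank '[[85,2,0,0,0,0,0],[85,4,0,0,0,0,0],[85,6,0,0,0,0,0],[85,8,0,0,0,0,0],[85,10,0,0,0,0,0],[85,11.5,0,0,0,0,0],[85,13,0,0,0,0,0],[85,14,0,0,0,0,0],[85,15,0,0,0,0,0],[85,16,0,0,0,0,0]]'; python3 -c "
from h import *
now();board();rows()"
```

```text
clock: 12.3
eef_pos: [509.2, -146.3, 11.5]
eef_rot: [3.142, 0.001, 1.434]
wrist_force: [-0.7, -7.6, 3.1]
finger_gap: 79.4
finger_force: 4.1
t 12.3 s,e,z 524.8 -72.8 11.5 rot [3.142e+00 1.000e-03 1.434e+00] F(ex,ey,z) 0.4 -7.6 3.1 gap 79.4
board s,e 528.4 22.2 [ 15.4 118.4] 89.7
page s,e 543.2 57.0 [ 27.3 121.3] 82.1 near/far s 483.3 603.2
page s,e 542.6 89.0 [ 27.2 121.5] 82.2 near/far s 482.7 602.6
page s,e 543.5 121.1 [ 27.2 120.4] 82.4 near/far s 484.0 602.8
page s,e 542.2 155.8 [ 27.2 120.9] 83.0 near/far s 482.4 601.7
page s,e 542.3 189.1 [ 27.2 120.6] 81.6 near/far s 482.5 601.6
```

```bash
sed -i 's/u>335/u>320/' h.py; python3 -m crank '[[85,0.7,0,0,0,0,0],[85,1.4,0,0,0,0,0],[85,2.1,0,0,0,0,0],[85,2.8,0,0,0,0,0],[85,3.4,0,0,0,0,0],[85,4,0,0,0,0,0]]'; python3 -c "
from h import *
now();board();rows()"
```

```text
clock: 13.0
eef_pos: [509.7, -142.7, 11.5]
eef_rot: [3.141, 0.002, 1.434]
wrist_force: [-2.5, -12.7, 0.9]
finger_gap: 80.0
finger_force: 5.9
t 13.0 s,e,z 524.8 -69.1 11.5 rot [3.141e+00 2.000e-03 1.434e+00] F(ex,ey,z) -0.7 -12.9 0.9 gap 80.0
board s,e 528.0 34.9 [ 19.4 119.4] 82.2
page s,e 543.1 60.6 [ 27.3 121.2] 82.1 near/far s 483.2 603.1
page s,e 542.6 92.4 [ 27.1 121.5] 82.2 near/far s 482.5 602.6
page s,e 543.5 124.5 [ 27.4 120.3] 82.2 near/far s 483.8 602.5
page s,e 542.3 156.5 [ 27.2 120.7] 82.1 near/far s 482.7 601.8
page s,e 542.5 189.1 [ 27.2 121.1] 81.8 near/far s 482.5 601.9
```

```bash
python3 -m crank '[[85,0.4,0,0,0,0,0],[85,0.8,0,0,0,0,0],[85,1.2,0,0,0,0,0]]'; python3 -c "
from h import *
now();board();rows()"
```

```text
clock: 13.4
eef_pos: [509.8, -141.7, 11.5]
eef_rot: [3.141, 0.002, 1.434]
wrist_force: [-2.6, -12.4, 1.9]
finger_gap: 80.0
finger_force: 6.2
t 13.4 s,e,z 524.8 -68.1 11.5 rot [3.141e+00 2.000e-03 1.434e+00] F(ex,ey,z) -0.8 -12.6 1.9 gap 80.0
board s,e 528.0 35.7 [ 19.2 119.4] 82.0
page s,e 543.3 61.5 [ 27.3 121.6] 82.0 near/far s 483.2 603.4
page s,e 542.6 93.5 [ 27.2 121.5] 82.2 near/far s 482.4 602.6
page s,e 543.5 125.6 [ 27.1 120.4] 82.2 near/far s 483.8 602.5
page s,e 542.4 157.3 [ 27.4 120.5] 82.1 near/far s 482.7 601.7
page s,e 542.4 189.4 [ 27.  120.8] 82.1 near/far s 482.5 601.7
```

```bash
python3 -m crank '[[85,0.4,0,0,0,0,0],[85,0.8,0,0,0,0,0],[85,1.2,0,0,0,0,0]]'; python3 -c "
from h import *
now();board();rows()"
```

```text
clock: 13.8
eef_pos: [510.0, -140.6, 11.5]
eef_rot: [3.141, 0.002, 1.434]
wrist_force: [-2.2, -12.3, 1.9]
finger_gap: 79.9
finger_force: 6.6
t 13.8 s,e,z 524.8 -67.0 11.5 rot [3.141e+00 2.000e-03 1.434e+00] F(ex,ey,z) -0.5 -12.4 1.9 gap 79.9
board s,e 528.1 36.7 [ 19.5 119.1] 81.8
page s,e 543.2 62.6 [ 27.5 121.4] 82.1 near/far s 483.1 603.2
page s,e 542.6 94.5 [ 27.3 121.5] 82.2 near/far s 482.4 602.6
page s,e 543.5 126.6 [ 27.2 120.4] 82.1 near/far s 483.8 602.5
page s,e 542.7 158.5 [ 27.1 121.1] 82.1 near/far s 482.7 601.9
page s,e 542.5 190.4 [ 27.3 121.1] 82.1 near/far s 482.5 601.9
```

All five books now move together at a steady 12 N or so, so the crate is not reached yet. Continuing in small steps until the force rises.

```bash
python3 -m crank '[[85,0.4,0,0,0,0,0],[85,0.8,0,0,0,0,0]]'; python3 -m crank '[[85,0.4,0,0,0,0,0]]';  python3 -c "
from h import *
now();board();rows()"
```

```text
clock: 14.1
eef_pos: [510.1, -139.8, 11.5]
eef_rot: [3.141, 0.002, 1.434]
wrist_force: [-2.6, -12.9, 2.9]
finger_gap: 80.1
finger_force: 6.6
clock: 14.2
eef_pos: [510.2, -139.4, 11.5]
eef_rot: [3.141, 0.002, 1.434]
wrist_force: [-1.3, -13.5, 2.0]
finger_gap: 80.0
finger_force: 6.6
t 14.2 s,e,z 524.8 -65.8 11.5 rot [3.141e+00 2.000e-03 1.434e+00] F(ex,ey,z) 0.6 -13.6 2.0 gap 80.0
board s,e 528.0 37.9 [ 19.2 119.4] 82.1
page s,e 543.2 63.8 [ 27.4 121.4] 82.2 near/far s 483.1 603.1
page s,e 542.6 95.8 [ 27.3 121.5] 82.2 near/far s 482.4 602.5
page s,e 543.6 127.8 [ 27.3 120.3] 82.2 near/far s 484.0 602.9
page s,e 542.6 159.7 [ 27.2 120.9] 82.0 near/far s 482.7 601.8
page s,e 542.5 191.8 [ 27.  121.1] 82.1 near/far s 482.5 601.9
```

```bash
python3 -m crank '[[85,0.4,0,0,0,0,0]]'; python3 -m crank '[[85,0.4,0,0,0,0,0]]'; python3 -m crank '[[85,0.4,0,0,0,0,0]]'|grep -A3 pos;  python3 -c "
from h import *
now();p=rows()
cv2.imwrite('pics/t3.png',cv2.resize(p[130:280,220:440,::-1],None,fx=3.6,fy=3.6,interpolation=cv2.INTER_CUBIC))"
```

```text
clock: 14.4
eef_pos: [510.2, -139.0, 11.5]
eef_rot: [3.141, 0.002, 1.434]
wrist_force: [-1.8, -14.3, 2.2]
finger_gap: 80.0
finger_force: 6.7
clock: 14.5
eef_pos: [510.2, -139.0, 11.5]
eef_rot: [3.141, 0.003, 1.434]
wrist_force: [-3.2, -18.7, 1.1]
finger_gap: 80.2
finger_force: 9.2
eef_pos: [510.2, -138.9, 11.5]
eef_rot: [3.141, 0.003, 1.434]
wrist_force: [-3.8, -21.2, 0.1]
finger_gap: 79.8
t 14.6 s,e,z 524.8 -65.3 11.5 rot [3.141e+00 3.000e-03 1.434e+00] F(ex,ey,z) -0.7 -21.5 0.1 gap 79.8
page s,e 543.2 64.2 [ 27.4 121.4] 82.2 near/far s 483.1 603.1
page s,e 542.6 96.0 [ 27.3 121.5] 82.2 near/far s 482.4 602.5
page s,e 543.4 128.0 [ 27.3 120. ] 82.1 near/far s 484.0 602.8
page s,e 542.6 160.0 [ 27.2 120.9] 82.1 near/far s 482.7 601.8
page s,e 542.4 191.9 [ 27.3 120.7] 82.2 near/far s 482.7 601.7
```

View pics/t3.png

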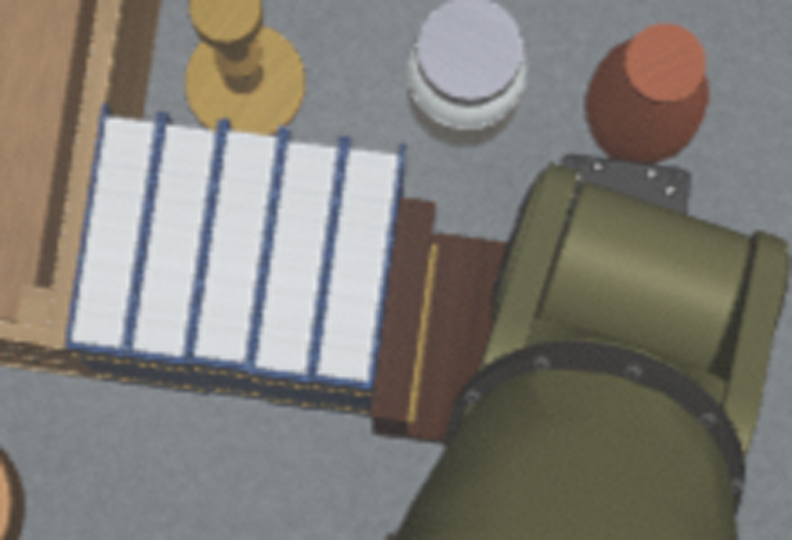

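The row and bookend are snug against the crate: the force rose to 21 N with no more motion, and the picture shows no gaps. Backing off along the same line, then lifting.

```bash
python3 -m crank '[[85,-1,0,0,0,0,0],[85,-5,0,0,0,0,0],[85,-15,0,0,0,0,0],[85,-40,0,0,0,0,0],[85,-75,0,0,0,0,0],[85,-110,0,0,0,0,0],[85,-115,0,-45,0,0,0],[85,-115,0,-90,0,0,0],[85,-115,0,-140,0,0,0],[85,-115,0,-190,0,0,0]]';  python3 -c "
from h import *
now();p=rows();board()
cv2.imwrite('pics/t4.png',p[...,::-1])"
```

```text
clock: 15.65
eef_pos: [494.2, -251.0, 203.2]
eef_rot: [-3.141, -0.0, 1.434]
wrist_force: [0.6, -0.0, -0.1]
finger_gap: 79.8
finger_force: 0.0
t 15.65 s,e,z 524.8 -178.6 203.2 rot [-3.141 -0.     1.434] F(ex,ey,z) 0.6 0.0 -0.1 gap 79.8
page s,e 543.2 64.2 [ 27.3 121.4] 82.3 near/far s 483.1 603.0
page s,e 542.5 96.1 [ 27.3 121.2] 82.2 near/far s 482.4 602.4
page s,e 543.6 128.1 [ 27.2 120.3] 82.1 near/far s 484.1 602.9
page s,e 542.6 160.0 [ 27.2 120.9] 82.1 near/far s 482.8 601.8
page s,e 542.4 192.0 [ 27.2 120.7] 82.2 near/far s 482.7 601.7
board s,e 528.1 38.4 [ 19.2 119.1] 82.0
```

View pics/t4.png

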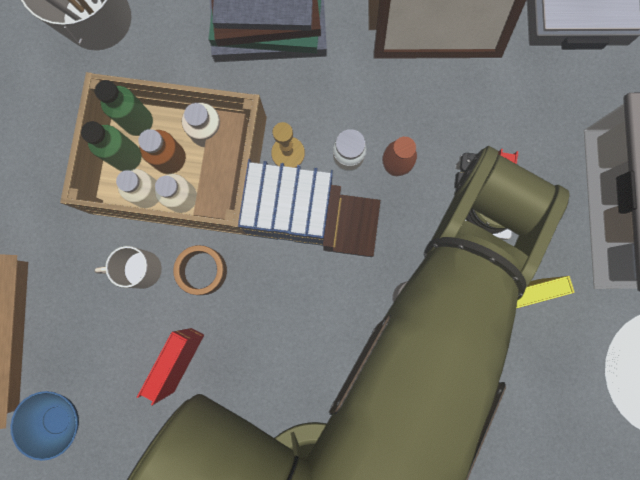

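The row at (287,200) is flush and square. The bookend at (352,222) is flat against it, and the goods in view have not moved (the arm hides the tin). Nothing is touching.

```bash
python3 -c "
from cell import manip
print(manip.sign_off())"
```

```text
the job is handed in; nothing more can be done
None
```

The job is handed in: all five spines measure flush within about 1.5 mm, the bookend sits square against the row with no gaps to the crate, and nothing else in view moved (the arm hid the tin in the last picture); it took about 16 s of robot time.

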